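# Fit the service cover of a bench centrifuge and hold it shut

## Robot

A 6-joint arm with a two-finger parallel gripper is mounted at the origin on the work surface. World frame = base frame: x ahead of the robot, y to its left, z up, the work surface at z = 0. Lengths are in m, angles in rad, forces in N, time in s.
With the tool pointing down it reaches from about 0.375 to 0.925 m from the base axis. Payload 5.7 kg.
Tool frame: the origin (TCP) lies on the centre line of the jaws, within the pads' length; the fingertips stand 8 mm ahead of it and the grasp point (between the pads) lies 11 mm behind it; z points along the fingers, y is the line along which they close (so a half turn about z gives the same grasp; the last joint's range is limited). The gripper opens to 85 mm and grips with 20 to 120 N. Pads are 22 mm wide; open, the fingers measure 114 mm over their backs; the gripper's body (76 mm by 85 mm) begins 54 mm behind the grasp point. The pads swing forward as they close: fully open they stand 13 mm farther back than shut.
Start: joints at [1.187, 0.359, 1.51, -0, 1.272, -0.115], TCP at [0.159, 0.578, 0.239] pointing down, gripper open.
Joint ranges: [-2.97, 2.97], [-1.01, 2.36], [0.21, 2.38], [-0.96, 4.11], [0.2, 2.71], [-2.98, 2.98]. Speed limits (rad/s): [2.39, 2.39, 3.14, 3.14, 3.14, 3.14].

## Interface

Orientations are given as [roll, pitch, yaw] about the fixed x, y, z axes, in that order (R = Rz(yaw) Ry(pitch) Rx(roll)).
In Python, from bench import arm gives the robot as it stands. The module is installed in compiled form; this text tells all that it offers.
- The arm moves only by the tool servo_tool, never from a script. Its argument "series" is a list of rows, each a list of 5 numbers: the shift along the tool's x, y, z in normalised numbers (1 is 0.75 m), then the turn about the tool's z in a scale on which 1.0 is pi rad, then the finger opening in m, from 0 to 0.0854. A call has 1 to 5 rows; each row is the pose to reach, as a shift and turn from the pose commanded when the call began, along the tool's axes at that moment; what a row does not reach only later rows make up. A row lasts 1/10 s, in which the tool goes at most 50 mm and 8.59 degrees, less where a joint would pass 70% of its speed; a pose out of reach is approached as far as the arm can. A call with a gripper value outside its range is refused whole. The fingers move at their own pace and stop on an object; "newtons" is the grip in N (left out, the last holds). Time passes only in rows, so rows that repeat a pose let the fingers close. It gives the time, the measured TCP pose, the force, the opening and the grip force at its end, in the units of the state.
- arm.get_obs(): the state, without advancing time (a new reading comes with each control period).
- arm.grab_frame(name): name is "scene" or "top" or "wrist"; returns the picture (400x640x3 uint8, red, green, blue); there is no depth.
- arm.camera_params(name): a dict with "K" (3x3 intrinsics, pixels), "dist_coeffs" ([k1, k2, p1, p2, k3] as OpenCV has them; the pictures are not rectified), "xyz" and "orientation" of the camera in the world; the wrist camera has in their place "tool_from_camera" (4x4, takes a point from camera to tool coordinates, whose origin is the TCP and whose axes are the flange's). Camera axes: x right, y down, z forward; pixel columns grow to the right and rows downward; lengths in m; the calibration is good to about 2 mm. A picture is of the moment at which its call begins: read the wrist's pose just before it. camera_params takes no time and is no camera call.
- arm.close_job(): hands the job in; it is judged then, once.
The state is a dict: "clock": time; "q": joint angles; "dq": joint speeds; "joint_torque": joint torques, N m; "ee_pos": TCP position; "orientation": TCP orientation; "wrist_force": force on the tool from outside, world axes, zero at the start; "moment": the same for the moment, N m; "opening": finger opening in m; "gripper_force": force on a finger pad.
Only numpy, scipy, OpenCV 4.12 (cv2) and the standard library are available. Lean on these libraries where they do the work, as an engineer would, in place of code of your own. Each camera call takes 0.05 s, during which the arm holds its last target. There are 200 camera calls.

## Task

Close the open service bay on top of the small bench centrifuge. First, with the cover still lying on the bench, turn the winged quarter-turn fastener anticlockwise (seen from above) until its wing lies along the long sides of the bay, so that the cover's slot will pass over it, and let go of it; then pick up the cover by its rib handle, fit it squarely on the bay with the wing standing through the slot, and press it down until the sprung seal is squashed and the cover sits flush on the frame. Finish while still gripping the handle and pressing the cover flush, do not let go, and do not disturb the bottle, the beaker or the tube rack.

Things in the scene. Friction and masses are not known exactly. Their poses are not given: they have to be found in the camera images.
- unit: small white bench centrifuge, fixed, 260 (x) x 200 (y) x 100 mm high, teal and black fascias on its short ends; stands left or right, the cover on the other side; origin at the centre of its underside. In its flat top is the open service bay, 158 (x) x 88 (y) mm, 48 mm deep, within a flat aluminium frame whose outline, 190 x 120 mm, is the cover's.
- seat (a point): centre of the bay at the level of the unit's flat top (frame level, 100 mm above the bench); axes as the unit: x along the long side of the bay, the fastener at -x. When closed, the cover's origin is here and the cover's x axis points along this x axis.
- fastener_head (a point): centre of the top face of the fastener's wing, 26 mm above frame level, 55 mm to -x of seat. The wing is an upright plain metal bar, 44 mm long (this point's x), 10 mm thick (y), 30 mm deep, turning about the vertical here. Grip it across its 10 mm thickness, keeping the fingertips above the seal (its top is 5 mm over frame level).
- fastener (a joint): turn of the wing in rad: 0 = across the bay (along the unit's y), growing anticlockwise seen from above; 1.571 = along the unit's x, lined up with the cover's slot; within 0.2 of that is good. Starts between 0.2 and 0.7. Friction (0.06 N m) keeps it where it is left; no stop when lined up, the end stop is at 1.95.
- seal (a joint): sinking in m of the black sprung seal ring (170 x 100 mm outside, 6 mm wide) round the bay: 0 = free, 5 mm proud of the frame; 0.005 = level with the frame, where the cover meets the hard frame. Its springs push up with 4.5 N in all at 0 and 7.5 N at 0.005: the cover's weight alone does not sink it.
- panel: loose cover: white plate 190 (x) x 120 (y) x 6 mm, about 0.3 kg, lying handle up; origin at the centre of its underside. Grey-green rib handle (as the fascias) at its centre: 48 mm long (x), 14 mm thick (y), top 38 mm above the underside. A through slot, 58 (x) x 24 mm (y), centred 55 mm to -x of the origin, passes over the lined-up wing with 7 mm to spare on each side.
- reagent_bottle: white plastic bottle, 44 mm diameter, 75 mm tall, standing between the unit and the cover; leave alone; origin at the centre of its underside
- beaker: glass beaker, 66 mm diameter, 85 mm tall, at the left side of the bench; leave alone; origin at the centre of its underside
- tube_rack: grey tube rack, 90 x 50 mm, 68 mm tall, at the right side of the bench; leave alone; origin at the centre of its underside
Things that resemble listed ones, but are neither listed nor needed, are in the scene too. Several things have the shape of the panel; the one meant has the colours described above.

How it is judged:
On the way, in this order (a step that is already met when the one before it is completed fails the run):
1. the fastener's wing is lined up with the bay and let go, the cover still lying on the bench (value of joint fastener between 1.371 and 1.771 rad and contact force between the fingers and unit below 0.3 N and distance of panel from where it was at the start of the episode below 0.04 m), for 0.2 s.
2. the cover is lifted off the bench (height (world z) of panel above 0.05 m), for 0.1 s.
At the end, for the whole second after the job is handed in: cover on the bay (centre within 10 mm, yaw within 0.12 rad, level), lined-up wing (within 0.2 rad) through its slot, seal sunk over 3.8 mm, cover within 2 mm of the frame, fingers still holding it (over 2 N), at rest through the last second (horizontal distance between panel and seat below 0.01 m and angle between the x axis of panel and the x axis of seat, either way round below 0.12 rad and angle between panel's own z axis and vertical below 0.04 rad and z of panel in the frame of seat below 0.002 m and value of joint seal above 0.0038 m and value of joint fastener between 1.371 and 1.771 rad and contact force between the fingers and panel above 2 N and linear speed of panel below 0.02 m/s); the arm keeps its last pose, push and grip.
It fails at once if the bottle, the beaker or the tube rack is moved by more than 30 mm or tipped over (distance of any of reagent_bottle, beaker, tube_rack from where it was at the start of the episode above 0.03 m or angle between any of reagent_bottle, beaker, tube_rack's own z axis and vertical above 0.5 rad).
It also fails if it takes over 54 s, if anything falls off the work surface, if the arm or the gripper's body presses on something with over 40 N, if the wrist force passes 120 N, or if a joint passes its speed limit or range.

## Working session

There is one attempt and no reset: what is moved stays moved. The work goes in short steps, Python scripts to look and compute and a tool call to move; the robot and the scene stay as the last step left them, time stands still between calls to the robot, and variables do not carry over. Pictures are saved under pics/ and viewed, at most 10 in all, crops included, and the job is handed in when it is done.

Besides the shell and the picture viewer there is one more tool, called as name(argument=value, ...) on one line, values as JSON. servo_tool: Moves the arm, as the interface text tells. Its arguments: {"type":"object","properties":{"series":{"type":"array"},"newtons":{"type":"number"}},"required":["series"]}

```bash
mkdir -p pics; python3 - <<'E'
from bench import arm
import cv2
for n in("top","scene"):
    cv2.imwrite(f"pics/{n}0.png",arm.grab_frame(n)[:,:,::-1]); print(n,arm.camera_params(n))
print(arm.camera_params("wrist")); print(arm.get_obs())
E
```

```text
top {'K': array([[393.97321351,   0.        , 314.26575941],
       [  0.        , 393.97321351, 195.71319599],
       [  0.        ,   0.        ,   1.        ]]), 'dist_coeffs': array([-0.08553719,  0.        ,  0.        ,  0.        ,  0.        ]), 'xyz': array([ 0.25736947, -0.02166129,  1.37208235]), 'orientation': array([-2.95162093,  0.01815838, -1.58736454])}
scene {'K': array([[376.7724498 ,   0.        , 319.37885057],
       [  0.        , 376.7724498 , 199.60410001],
       [  0.        ,   0.        ,   1.        ]]), 'dist_coeffs': array([-0.07267992,  0.        ,  0.        ,  0.        ,  0.        ]), 'xyz': array([ 1.21328209, -0.59097841,  0.71731868]), 'orientation': array([-2.16140383, -0.01453214,  0.89181386])}
{'K': array([[281.78514199,   0.        , 320.3608149 ],
       [  0.        , 281.78514199, 199.10675447],
       [  0.        ,   0.        ,   1.        ]]), 'dist_coeffs': array([-0.05057024,  0.        ,  0.        ,  0.        ,  0.        ]), 'tool_from_camera': array([[-5.78653524e-05, -9.44415652e-01, -3.28753818e-01,
         8.44807648e-02],
[... 234 characters left out ...]
     1.00000000e+00]])}
{'clock': 0.1, 'q': array([ 1.18689080e+00,  3.59470580e-01,  1.51134872e+00,  1.91546717e-05,
        1.27251769e+00, -1.15135233e-01]), 'dq': array([ 0.00061328,  0.00099883, -0.00274616,  0.00115367, -0.00019587,
        0.00115993]), 'joint_torque': array([-1.43619807e-03, -5.28653634e+01, -2.79353553e+01, -4.10664552e-04,
        5.10521597e-03, -3.30643365e-05]), 'ee_pos': array([0.15911554, 0.57787524, 0.23850592]), 'orientation': array([-3.13986196e+00, -2.18569552e-04,  2.87281653e+00]), 'wrist_force': array([ 0.40679286, -0.20527919, -0.14790946]), 'moment': array([-0.01523224,  0.01320192, -0.05050098]), 'gripper_force': 0.0, 'opening': 0.08537689209400462}
```

View pics/top0.png

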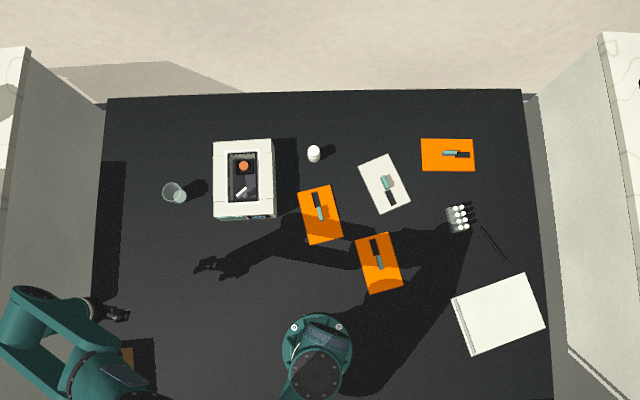

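View pics/scene0.png

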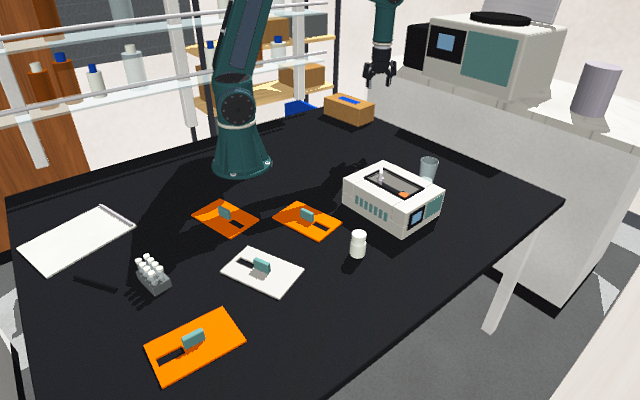

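Candidates in the top view are the white plate (384,184), orange plates (320,214), (379,263) and (448,155), and the white tray (498,314). I choose the white plate with the grey-green rib, and will check it and the unit in one close crop.

```bash
python3 - <<'E'
import cv2,numpy as np
im=cv2.imread("pics/top0.png")
f=lambda x,y,w,h,s:cv2.resize(im[y:y+h,x:x+w],None,fx=s,fy=s,interpolation=cv2.INTER_CUBIC)
cv2.imwrite("pics/crop0.png",np.hstack([f(205,130,75,100,5.5),f(350,130,70,100,5.5)]))
E
```

```text
(no output)
```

View pics/crop0.png

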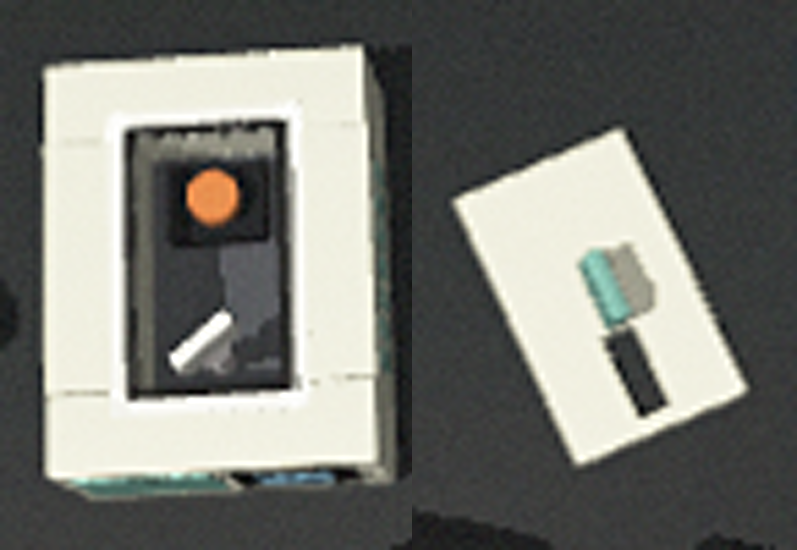

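The white cover has the grey-green rib and its slot toward the robot. The bay's wing is also on the robot side at crop (200,341), running from lower left to upper right.

```bash
cat >h.py <<'E'
import cv2,numpy as np
from scipy.spatial.transform import Rotation as R
from bench import arm
def ray(cam,px,z,obs=None):
    p=arm.camera_params(cam)
    u=cv2.undistortPoints(np.array(px,float).reshape(-1,1,2),p["K"],p["dist_coeffs"])[:,0]
    d=np.c_[u,np.ones(len(u))]
    if cam=="wrist":
        T=np.eye(4);T[:3,:3]=R.from_euler("xyz",obs["orientation"]).as_matrix();T[:3,3]=obs["ee_pos"]
        T=T@p["tool_from_camera"];M,o=T[:3,:3],T[:3,3]
    else: M,o=R.from_euler("xyz",p["orientation"]).as_matrix(),p["xyz"]
    d=d@M.T
    return o+d*((z-o[2])/d[:,2])[:,None]
def shift(dst,yaw,obs=None,half=True):
    "tool-frame shift and turn from measured pose to dst/yaw"
    o=obs or arm.get_obs(); r=R.from_euler("xyz",o["orientation"]).as_matrix()
    dy=yaw-np.arctan2(r[1,0],r[0,0])
    m=np.pi if half else 2*np.pi
    dy=(dy+m/2)%m-m/2
    return (r.T@(np.array(dst)-o["ee_pos"])).round(4),round(-dy,4)
E
python3 - <<'E'
from h import *
a=lambda q,x0:np.array(q)/5.5-0.5+5.5**-1*.5+[x0,130]
U=ray("top",a([(43,67),(362,45),(378,473),(45,480)],205),.1)[:,:2]
P=ray("top",a([(43,201),(211,129),(335,389),(165,465)],350),.006)[:,:2]
for n,Q in(("unit",U),("panel",P)):
    print(n,Q.mean(0),[np.linalg.norm(Q[i]-Q[i-1]) for i in range(4)],[np.arctan2(*(v[::-1])) for v in(Q[0]-Q[3],Q[1]-Q[2])])
W=ray("top",a([(200,341),(176,363),(227,316)],205),.126);print(W,np.arctan2(W[2,1]-W[1,1],W[2,0]-W[1,0]))
print(ray("top",[(313,153)],.07),ray("top",[(174,190)],.08))
E
```

```text
unit [0.57010005 0.2376484 ] [np.float64(0.25919094024396844), np.float64(0.19960180968442778), np.float64(0.2673339386142511), np.float64(0.20021351569118762)] [np.float64(0.039324338572357176), np.float64(0.04114314365727252)]
panel [ 0.56113487 -0.2490277 ] [np.float64(0.1888676894571139), np.float64(0.12154348078505989), np.float64(0.18847024048375674), np.float64(0.12103982409874978)] [np.float64(0.38617052976709726), np.float64(0.3834774389847647)]
[[0.51577475 0.23493211 0.126     ]
 [0.50282021 0.2489743  0.126     ]
 [0.53054501 0.21910072 0.126     ]] -0.8226868640056028
[[ 6.57904701e-01 -2.91039738e-04  7.00000000e-02]] [[0.53565287 0.47565835 0.08      ]]
```

```bash
python3 - <<'E'
from h import *
print(shift([.515,.2354,.2385],-.823))
E
```

```text
(array([-4.341e-01, -2.357e-01,  3.000e-04]), np.float64(0.5542))
```

Careful with the scale: shifts go in shares of 0.75 m and turns go in shares of pi rad. That gives: -0.22 m is -0.2933, -0.176 m is -0.2347.

servo_tool(series=[[-0.0587,-0.032,0,0,0.085],[-0.1173,-0.064,0,0,0.085],[-0.176,-0.096,0,0,0.085],[-0.2347,-0.128,0,0,0.085],[-0.2933,-0.16,0,0,0.085]], newtons=40)

```text
clock: 0.6
ee_pos: [0.34, 0.4031, 0.239]
orientation: [-3.141, -0.0, 2.873]
wrist_force: [0.9, 0.3, 0.3]
opening: 0.0849
gripper_force: 0.0
```

In the tool's units: -0.214 m is -0.2853, -0.176 m is -0.2347, 0.554 rad is 0.1763.

servo_tool(series=[[-0.0587,-0.032,0,0.0446,0.085],[-0.1173,-0.064,0,0.0891,0.085],[-0.176,-0.096,0,0.1337,0.085],[-0.2347,-0.128,0,0.1763,0.085],[-0.2853,-0.1547,0,0.1763,0.085]])

```text
clock: 1.1
ee_pos: [0.516, 0.2339, 0.239]
orientation: [-3.141, 0.0, 2.314]
wrist_force: [0.1, 1.4, -0.3]
opening: 0.0852
gripper_force: 0.0
```

servo_tool(series=[[0,0,0,0,0.085],[0,0,0,0,0.085],[0,0,0,0,0.085]])

```text
clock: 1.4
ee_pos: [0.5135, 0.2365, 0.2389]
orientation: [-3.14, -0.001, 2.319]
wrist_force: [-0.4, 0.3, -0.6]
opening: 0.0851
gripper_force: 0.0
```

```bash
python3 - <<'E'
from h import *
o=arm.get_obs();im=arm.grab_frame("wrist")
cv2.imwrite("pics/w1.png",im[:,:,::-1])
import json;json.dump({k:np.array(o[k]).tolist() for k in("ee_pos","orientation")},open("o1.json","w"))
print(o["ee_pos"],o["orientation"],o["clock"],shift([.515,.2354,.118],-.823))
E
```

```text
[0.51348671 0.23653304 0.23886006] [-3.14039113e+00 -1.06485457e-03  2.31926413e+00] 1.4 (array([-0.0023,  0.0003,  0.121 ]), np.float64(0.0016))
```

View pics/w1.png

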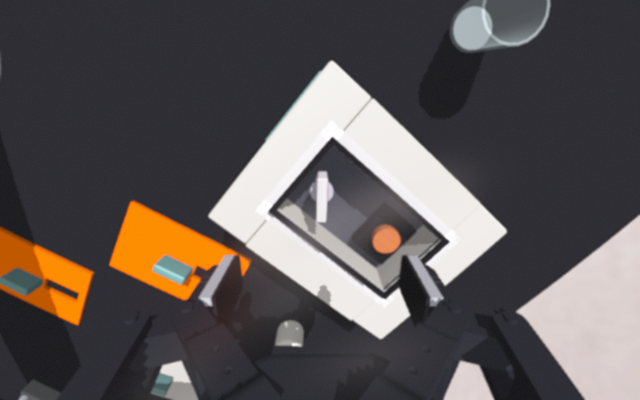

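The wrist view shows the wing's bright top from about (321,172) to (322,220), and the unit's top corners at (333,61), (506,231), (382,338) and (209,215).

```bash
python3 - <<'E'
from h import *
import json
o=json.load(open("o1.json"))
W=ray("wrist",[(321.5,172),(322,220)],.126,o);d=W[1]-W[0];print(W,W.mean(0),np.linalg.norm(d),np.arctan2(d[1],d[0]))
Q=ray("wrist",[(333,61),(506,231),(382,338),(209,215)],.1,o)[:,:2]
print(Q,Q.mean(0),[np.linalg.norm(Q[i]-Q[i-1]) for i in range(4)],[np.arctan2(*v[::-1]) for v in(Q[1]-Q[0],Q[2]-Q[3])])
im=cv2.imread("pics/w1.png")[110:300,220:470]
cv2.imwrite("pics/w1c.png",cv2.resize(im,None,fx=3.1,fy=3.1,interpolation=cv2.INTER_CUBIC))
E
```

```text
[[0.49756823 0.25441759 0.126     ]
 [0.52993747 0.22035421 0.126     ]] [0.51375285 0.2373859  0.126     ] 0.04699023394583175 -0.8108944000924377
[[0.44038194 0.33092578]
 [0.69474259 0.33956305]
 [0.70395227 0.14503604]
 [0.4463156  0.13482146]] [0.5713481  0.23758658] [np.float64(0.19619406856594426), np.float64(0.2545072578163447), np.float64(0.19474490659894825), np.float64(0.2578390820799127)] [np.float64(0.03394376331028452), np.float64(0.03962646529604329)]
```

View pics/w1c.png

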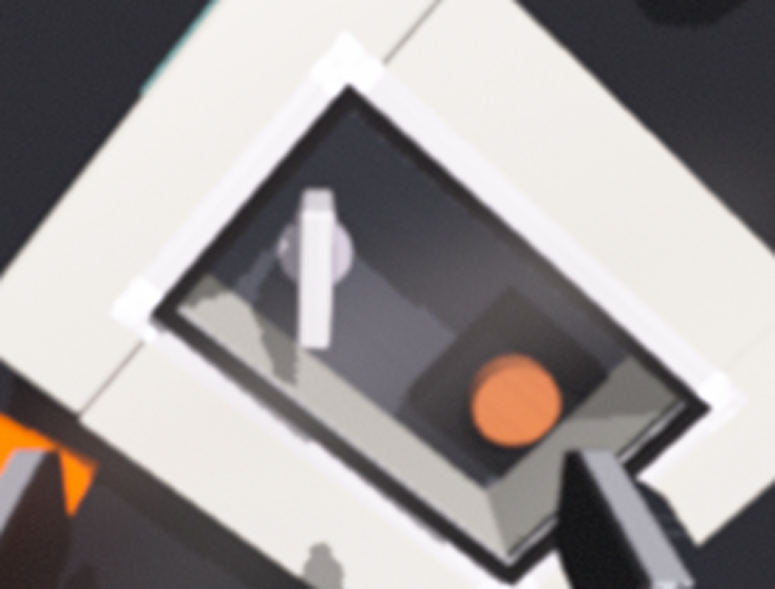

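In the tool's units: 0.121 m is 0.1613, 0.11 m is 0.1467.

servo_tool(series=[[-0.0013,0,0.0533,0,0.05],[-0.0027,0,0.1067,0,0.05],[-0.0027,0,0.1467,0,0.05],[-0.0027,0,0.1613,0,0.05],[-0.0027,0,0.1613,0,0.05]])

```text
clock: 1.95
ee_pos: [0.5141, 0.2351, 0.1171]
orientation: [-3.138, -0.002, 2.32]
wrist_force: [-0.1, 0.2, -0.2]
opening: 0.05
gripper_force: 0.0
```

servo_tool(series=[[0,0,0,0,0.04],[0,0,0,0,0.0],[0,0,0,0,0.0],[0,0,0,0,0.0],[0,0,0,0,0.0]])

```text
clock: 2.45
ee_pos: [0.5165, 0.2344, 0.12]
orientation: [3.14, 0.001, 2.319]
wrist_force: [-1.6, -1.1, 7.3]
opening: 0.0091
gripper_force: 41.4
```

servo_tool(series=[[0,0,0,0,0.0],[0,0,0,0,0.0],[0,0,0,0,0.0]])

```text
clock: 2.75
ee_pos: [0.5165, 0.2344, 0.1199]
orientation: [3.14, 0.001, 2.319]
wrist_force: [-1.8, -1.5, 7.8]
opening: 0.0091
gripper_force: 41.4
```

In the tool's units: -0.6 rad is -0.191.

servo_tool(series=[[0,0,0,-0.0382,0.0],[0,0,0,-0.0764,0.0],[0,0,0,-0.1146,0.0],[0,0,0,-0.1528,0.0],[0,0,0,-0.191,0.0]])

```text
clock: 3.25
ee_pos: [0.5167, 0.2347, 0.12]
orientation: [3.141, 0.002, 2.923]
wrist_force: [-1.5, 0.4, 6.2]
opening: 0.0089
gripper_force: 41.4
```

In the tool's units: -0.27 rad is -0.0859.

servo_tool(series=[[0,0,0,-0.0318,0.0],[0,0,0,-0.0637,0.0],[0,0,0,-0.0859,0.0],[0,0,0,-0.0859,0.0],[0,0,0,-0.0859,0.0]])

```text
clock: 3.75
ee_pos: [0.5167, 0.2349, 0.12]
orientation: [3.141, 0.002, -3.094]
wrist_force: [-1.6, 0.1, 5.4]
opening: 0.0088
gripper_force: 41.3
```

In the tool's units: -0.06 m is -0.08, -0.02 m is -0.0267.

servo_tool(series=[[0,0,0,0,0.05],[0,0,0,0,0.05],[0,0,0,0,0.05],[0,0,-0.0267,0,0.05],[0,0,-0.08,0,0.05]])

```text
clock: 4.25
ee_pos: [0.5135, 0.2337, 0.176]
orientation: [-3.14, -0.007, -3.095]
wrist_force: [0.1, 0.4, -0.3]
opening: 0.0498
gripper_force: 0.0
```

In the tool's units: -0.06 m is -0.08, -0.05 m is -0.0667.

servo_tool(series=[[0,0,-0.0667,0,0.085],[0,0,-0.08,0,0.085],[0,0,-0.08,0,0.085],[0,0,-0.08,0,0.085]])

```text
clock: 4.65
ee_pos: [0.5153, 0.2343, 0.2373]
orientation: [-3.141, -0.001, -3.094]
wrist_force: [-0.9, 1.4, -0.8]
opening: 0.0851
gripper_force: 0.0
```

```bash
python3 - <<'E'
from h import *
o=arm.get_obs();im=arm.grab_frame("wrist")
c=cv2.resize(im[60:330,180:500,::-1],None,fx=2.2,fy=2.2,interpolation=cv2.INTER_CUBIC);cv2.imwrite("pics/w2.png",c)
import json;json.dump({k:np.array(o[k]).tolist() for k in("ee_pos","orientation")},open("o2.json","w"))
print(o["ee_pos"],o["orientation"],o["clock"],o["q"])
E
```

```text
[0.51529976 0.23433841 0.23733264] [-3.14115354e+00 -1.34959129e-03 -3.09445108e+00] 4.65 [ 3.04842301e-01  3.12816892e-01  1.58600218e+00 -8.51665290e-05
  1.24419053e+00 -1.31306851e+00]
```

View pics/w2.png

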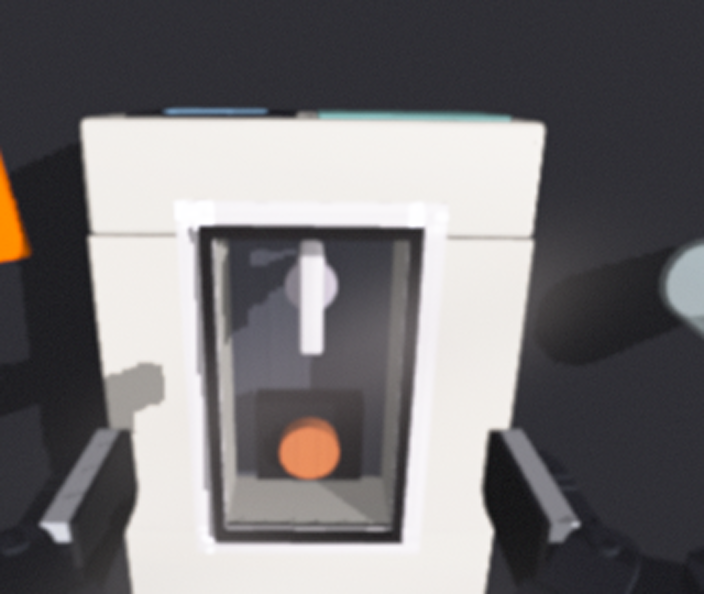

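The wing now lies along the bay, top face at crop (312,252)–(312,353). The black seal's outer corners are at crop (198,226), (424,226), (404,543) and (217,543).

```bash
python3 - <<'E'
from h import *
import json
o=json.load(open("o2.json"))
f=lambda q:np.array(q)/2.2+[180,60]-.3
S=ray("wrist",f([(198,226),(424,226),(404,543),(217,543)]),.105,o)[:,:2]
print(S.mean(0),[np.linalg.norm(S[i]-S[i-1]) for i in range(4)],[np.arctan2(*v[::-1]) for v in(S[2]-S[1],S[3]-S[0])])
U=ray("wrist",f([(82,119),(545,123),(487,590),(132,590)]),.1,o)[:,:2]
print(U,(U[0]+U[1])/2,[np.arctan2(*v[::-1]) for v in(U[2]-U[1],U[3]-U[0],U[1]-U[0])])
W=ray("wrist",f([(312,252),(312,353)]),.126,o);print(W)
print(shift([.561,-.249,.2373],.385))
E
```

```text
[0.57099549 0.23669423] [np.float64(0.17013984206296057), np.float64(0.09888492842971472), np.float64(0.17004549986636514), np.float64(0.09925543951582173)] [np.float64(0.047455329934809845), np.float64(0.045277907519428916)]
[[0.44534052 0.13330523]
 [0.43765785 0.33021561]
 [0.68861328 0.34148094]
 [0.69832628 0.1421564 ]] [0.44149918 0.23176042] [np.float64(0.04485964653461599), np.float64(0.0349725648988234), np.float64(1.6097926210786198)]
[[0.49249271 0.23346728 0.126     ]
 [0.53720296 0.23563407 0.126     ]]
(array([-2.330e-02, -4.848e-01, -3.000e-04]), np.float64(-0.3378))
```

In the tool's units: -0.24 m is -0.32, -0.011 m is -0.0147.

servo_tool(series=[[-0.0027,-0.064,0,0,0.085],[-0.0053,-0.128,0,0,0.085],[-0.008,-0.192,0,0,0.085],[-0.012,-0.256,0,0,0.085],[-0.0147,-0.32,0,0,0.085]])

```text
clock: 5.2
ee_pos: [0.537, -0.0063, 0.2361]
orientation: [3.141, -0.004, -3.094]
wrist_force: [0.8, 0.5, -0.3]
opening: 0.0851
gripper_force: 0.0
```

In the tool's units: -0.244 m is -0.3253, -0.004 m is -0.0053, -0.338 rad is -0.1076.

servo_tool(series=[[-0.0027,-0.064,0,-0.0318,0.085],[-0.0053,-0.128,0,-0.0637,0.085],[-0.008,-0.192,0,-0.0955,0.085],[-0.012,-0.256,0,-0.1076,0.085],[-0.016,-0.3253,0,-0.1076,0.085]])

```text
clock: 5.7
ee_pos: [0.5603, -0.2469, 0.2358]
orientation: [3.138, -0.002, -2.755]
wrist_force: [1.1, 0.9, 0.1]
opening: 0.0851
gripper_force: 0.0
```

servo_tool(series=[[0,0,0,0,0.085],[0,0,0,0,0.085],[0,0,0,0,0.085]])

```text
clock: 6.0
ee_pos: [0.5606, -0.2443, 0.2366]
orientation: [3.138, -0.002, -2.756]
wrist_force: [-0.4, 1.0, -0.5]
opening: 0.0848
gripper_force: 0.0
```

```bash
python3 - <<'E'
from h import *
o=arm.get_obs();im=arm.grab_frame("wrist")
c=cv2.resize(im[60:330,180:500,::-1],None,fx=2.2,fy=2.2,interpolation=cv2.INTER_CUBIC);cv2.imwrite("pics/w3.png",c)
import json;json.dump({k:np.array(o[k]).tolist() for k in("ee_pos","orientation")},open("o3.json","w"))
print(o["ee_pos"],o["orientation"],o["clock"])
E
```

```text
[ 0.56055795 -0.24425477  0.23663985] [ 3.13841059e+00 -1.95311746e-03 -2.75617976e+00] 6.0
```

View pics/w3.png

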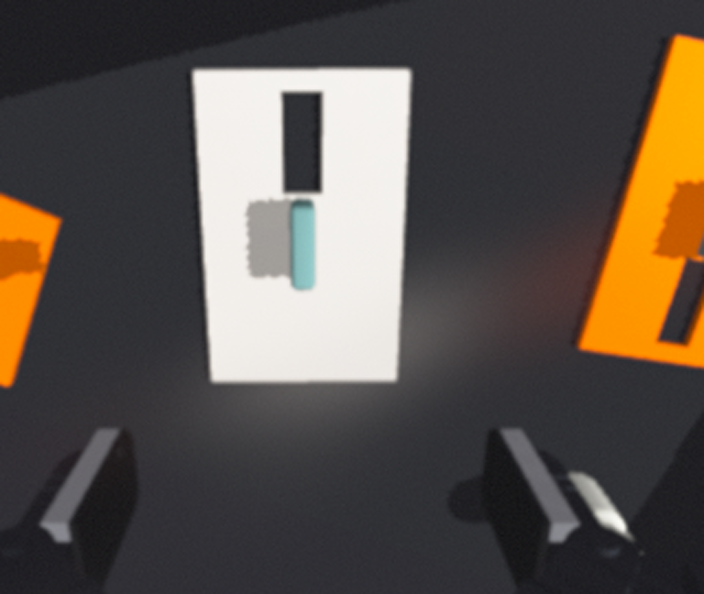

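The white cover's corners are at crop (192,70), (411,69), (397,381) and (212,382). The rib's top runs from (303,209) to (303,289), with the slot toward the robot.

```bash
python3 - <<'E'
from h import *
import json
o=json.load(open("o3.json"))
f=lambda q:np.array(q)/2.2+[180,60]-.3
S=ray("wrist",f([(192,70),(411,69),(397,381),(212,382)]),.006,o)[:,:2]
print(S.mean(0),[np.linalg.norm(S[i]-S[i-1]) for i in range(4)],[np.arctan2(*v[::-1]) for v in(S[2]-S[1],S[3]-S[0])])
H=ray("wrist",f([(303,209),(303,289)]),.038,o);print(H,H.mean(0))
print(shift([*S.mean(0),.019],.385))
print(shift([*H.mean(0)[:2],.019],.385))
E
```

```text
[ 0.55995927 -0.24887036] [np.float64(0.19108953873490134), np.float64(0.1216686954523501), np.float64(0.1909339306920125), np.float64(0.12065691376650121)] [np.float64(0.38892245425387567), np.float64(0.3942180647672456)]
[[ 0.53853435 -0.25725408  0.038     ]
 [ 0.58057543 -0.24036233  0.038     ]] [ 0.55955489 -0.2488082   0.038     ]
(array([ 0.0023, -0.0047,  0.2181]), np.float64(0.0012))
(array([ 0.0027, -0.0045,  0.2181]), np.float64(0.0012))
```

In the tool's units: 0.15 m is 0.2, 0.14 m is 0.1867, -0.005 rad is -0.0016.

servo_tool(series=[[0.0027,-0.0027,0.0667,-0.0016,0.07],[0.0027,-0.0027,0.1333,-0.0016,0.06],[0.0027,-0.0027,0.1867,-0.0016,0.06],[0.0027,-0.0027,0.2,-0.0016,0.06],[0.0027,-0.0027,0.2,-0.0016,0.06]])

```text
clock: 6.55
ee_pos: [0.5594, -0.2465, 0.0871]
orientation: [3.138, -0.002, -2.75]
wrist_force: [0.6, 0.2, 0.1]
opening: 0.0599
gripper_force: 0.0
```

servo_tool(series=[[0,0,0,0,0.06],[0,0,0,0,0.06],[0,0,0,0,0.06]])

```text
clock: 6.85
ee_pos: [0.5619, -0.249, 0.0905]
orientation: [-3.139, 0.002, -2.751]
wrist_force: [0.5, 0.3, -0.1]
opening: 0.0599
gripper_force: 0.0
```

```bash
python3 - <<'E'
from h import *
print(shift([.5598,-.2488,.019],.39))
E
```

```text
(array([0.002 , 0.0012, 0.0715]), np.float64(0.0004))
```

In the tool's units: 0.069 m is 0.092, 0.06 m is 0.08.

servo_tool(series=[[0.0013,0,0.0533,0,0.06],[0.0013,0,0.08,0,0.06],[0.0013,0,0.092,0,0.06],[0.0013,0,0.092,0,0.06],[0.0013,0,0.092,0,0.03]])

```text
clock: 7.35
ee_pos: [0.5604, -0.2493, 0.0204]
orientation: [-3.14, 0.001, -2.751]
wrist_force: [0.6, 0.4, -0.4]
opening: 0.047
gripper_force: 0.0
```

servo_tool(series=[[0,0,0,0,0],[0,0,0,0,0],[0,0,0,0,0],[0,0,0,0,0],[0,0,0,0,0]], newtons=70)

```text
clock: 7.85
ee_pos: [0.5604, -0.2492, 0.0206]
orientation: [-3.14, 0.001, -2.751]
wrist_force: [-0.9, -0.1, 6.3]
opening: 0.0129
gripper_force: 69.8
```

servo_tool(series=[[0,0,0,0,0],[0,0,0,0,0],[0,0,0,0,0]])

```text
clock: 8.15
ee_pos: [0.5604, -0.2492, 0.0207]
orientation: [-3.14, 0.001, -2.751]
wrist_force: [-1.5, -0.4, 6.5]
opening: 0.0132
gripper_force: 69.8
```

Gripped at 13 mm; lift to about z = 0.22.

In the tool's units: -0.18 m is -0.24, -0.14 m is -0.1867.

servo_tool(series=[[0,0,-0.0267,0,0],[0,0,-0.08,0,0],[0,0,-0.1333,0,0],[0,0,-0.1867,0,0],[0,0,-0.24,0,0]])

```text
clock: 8.65
ee_pos: [0.559, -0.2483, 0.2008]
orientation: [3.141, -0.0, -2.751]
wrist_force: [0.4, -0.8, -2.9]
opening: 0.013
gripper_force: 68.5
```

In the tool's units: -0.02 m is -0.0267.

servo_tool(series=[[0,0,-0.0267,0,0],[0,0,-0.0267,0,0],[0,0,-0.0267,0,0],[0,0,-0.0267,0,0],[0,0,-0.0267,0,0]])

```text
clock: 9.15
ee_pos: [0.5584, -0.248, 0.2172]
orientation: [3.139, -0.002, -2.751]
wrist_force: [-0.5, 0.3, -3.3]
opening: 0.0127
gripper_force: 68.8
```

```bash
python3 - <<'E'
from h import *
o=arm.get_obs();print(shift([.571,.237,o["ee_pos"][2]],.043),o["orientation"],o["wrist_force"])
E
```

```text
(array([-0.1961,  0.4438,  0.0009]), np.float64(0.3472)) [ 3.13857794e+00 -2.45010557e-03 -2.75139637e+00] [-0.51300481  0.30103312 -3.29894216]
```

In the tool's units: 0.204 m is 0.272, 0.161 m is 0.2147.

servo_tool(series=[[-0.02,0.0453,0,0,0],[-0.044,0.1,0,0,0],[-0.0693,0.1573,0,0,0],[-0.0947,0.2147,0,0,0],[-0.12,0.272,0,0,0]])

```text
clock: 9.65
ee_pos: [0.5644, -0.024, 0.218]
orientation: [3.14, -0.002, -2.752]
wrist_force: [1.3, -0.1, -2.1]
opening: 0.0126
gripper_force: 68.9
```

In the tool's units: 0.212 m is 0.2827, 0.172 m is 0.2293.

servo_tool(series=[[-0.0253,0.0573,0,0,0],[-0.0507,0.1147,0,0,0],[-0.076,0.172,0,0,0],[-0.1013,0.2293,0,0,0],[-0.1267,0.2827,0,0,0]])

```text
clock: 10.15
ee_pos: [0.5714, 0.2084, 0.2179]
orientation: [3.141, -0.002, -2.751]
wrist_force: [0.4, -0.6, -3.0]
opening: 0.0125
gripper_force: 68.9
```

In the tool's units: 0.028 m is 0.0373, 0.015 m is 0.02, 0.347 rad is 0.1105.

servo_tool(series=[[-0.0067,0.02,0,0.0318,0],[-0.0147,0.0373,0,0.0637,0],[-0.0147,0.0373,0,0.0955,0],[-0.0147,0.0373,0,0.1105,0],[-0.0147,0.0373,0,0.1105,0]])

```text
clock: 10.65
ee_pos: [0.5712, 0.2365, 0.2178]
orientation: [-3.141, -0.003, -3.098]
wrist_force: [0.1, 0.0, -2.3]
opening: 0.0126
gripper_force: 69.0
```

servo_tool(series=[[0,0,0,0,0],[0,0,0,0,0],[0,0,0,0,0],[0,0,0,0,0],[0,0,0,0,0]])

```text
clock: 11.15
ee_pos: [0.572, 0.2364, 0.2194]
orientation: [-3.142, 0.0, -3.098]
wrist_force: [-0.2, 0.3, -2.6]
opening: 0.0126
gripper_force: 69.1
```

```bash
python3 - <<'E'
from h import *
o=arm.get_obs();im=arm.grab_frame("wrist")
cv2.imwrite("pics/w4.png",im[:,:,::-1])
import json;json.dump({k:np.array(o[k]).tolist() for k in("ee_pos","orientation")},open("o4.json","w"))
print(shift([.571,.237,.2172],.043,o),o["ee_pos"],o["orientation"],o["wrist_force"],o["clock"])
E
```

```text
(array([0.001 , 0.0006, 0.0022]), np.float64(0.0003)) [0.57198012 0.23641147 0.21935759] [-3.14154484e+00  5.24506136e-05 -3.09831764e+00] [-0.24055821  0.30798667 -2.57267859] 11.15
```

View pics/w4.png

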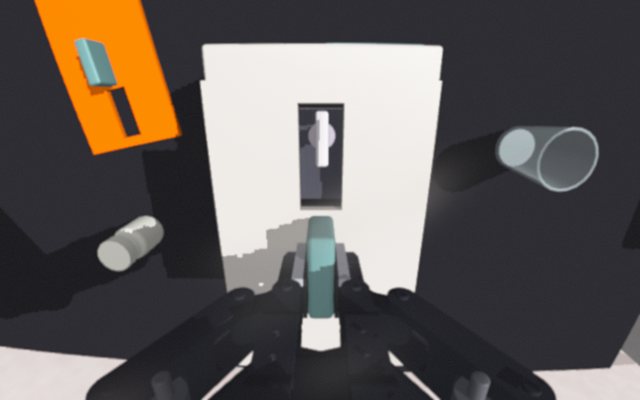

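The slot is at (298,103)–(344,209), with the wing visible through it at about (322,112)–(322,165). I'll compare the slot's position with the wing's.

```bash
python3 - <<'E'
from h import *
import json
o=json.load(open("o4.json")); zu=o["ee_pos"][2]-.0205
S=ray("wrist",[(298,103),(344,103),(342,209),(300,209)],zu+.006,o)[:,:2]
c=S.mean(0);d=(S[2]+S[3]-S[0]-S[1])/2
print("slot",c,[np.linalg.norm(S[i]-S[i-1]) for i in range(4)],np.arctan2(d[1],d[0]))
W=ray("wrist",[(322,112),(322,166)],.126,o);print("wing",W,W.mean(0))
a=np.arctan2(d[1],d[0]);print("panel c",c+.055*np.array([np.cos(a),np.sin(a)]))
E
```

```text
slot [0.51664573 0.23369262] [np.float64(0.05725929277904592), np.float64(0.02319359880056027), np.float64(0.05725005378565136), np.float64(0.023854602878471676)] 0.043929662632920155
wing [[0.49504097 0.23359093 0.126     ]
 [0.53780429 0.23551686 0.126     ]] [0.51642263 0.23455389 0.126     ]
panel c [0.57159267 0.23610798]
```

Aligned to about 1 mm and 0.01 rad. Lowering.

In the tool's units: 0.085 m is 0.1133, 0.08 m is 0.1067.

servo_tool(series=[[0,0.0007,0.0333,0,0],[0,0.0007,0.0667,0,0],[0,0.0007,0.0933,0,0],[0,0.0007,0.1067,0,0],[0,0.0007,0.1133,0,0]])

```text
clock: 11.7
ee_pos: [0.5715, 0.2368, 0.1334]
orientation: [-3.141, -0.001, -3.098]
wrist_force: [0.2, 1.0, -2.8]
opening: 0.0125
gripper_force: 69.0
```

In the tool's units: 0.008 m is 0.0107, 0.006 m is 0.008.

servo_tool(series=[[0,0,0.0027,0,0],[0,0,0.0053,0,0],[0,0,0.008,0,0],[0,0,0.0107,0,0],[0,0,0.0107,0,0]])

```text
clock: 12.2
ee_pos: [0.572, 0.237, 0.1264]
orientation: [-3.142, 0.0, -3.098]
wrist_force: [-0.6, -0.0, -3.0]
opening: 0.013
gripper_force: 69.0
```

In the tool's units: 0.004 m is 0.0053, 0.003 m is 0.004.

servo_tool(series=[[0,0,0.0013,0,0],[0,0,0.0027,0,0],[0,0,0.004,0,0],[0,0,0.0053,0,0],[0,0,0.0053,0,0]])

```text
clock: 12.7
ee_pos: [0.5721, 0.237, 0.1226]
orientation: [3.142, 0.0, -3.098]
wrist_force: [-1.1, 0.1, 3.3]
opening: 0.0126
gripper_force: 69.9
```

In the tool's units: 0.003 m is 0.004, 0.002 m is 0.0027.

servo_tool(series=[[0,0,0.0013,0,0],[0,0,0.0027,0,0],[0,0,0.004,0,0],[0,0,0.004,0,0],[0,0,0.004,0,0]])

```text
clock: 13.2
ee_pos: [0.5721, 0.2371, 0.1206]
orientation: [3.141, 0.001, -3.098]
wrist_force: [-4.7, -1.2, 14.1]
opening: 0.0128
gripper_force: 71.5
```

servo_tool(series=[[0,0,0.0013,0,0],[0,0,0.0013,0,0],[0,0,0.0013,0,0]])

```text
clock: 13.5
ee_pos: [0.5721, 0.2371, 0.1206]
orientation: [3.141, 0.001, -3.098]
wrist_force: [-6.9, -2.6, 20.9]
opening: 0.0128
gripper_force: 72.6
```

In the tool's units: 0.0005 m is 0.0007.

servo_tool(series=[[0,0,0.0007,0,0],[0,0,0.0007,0,0],[0,0,0.0007,0,0],[0,0,0.0007,0,0],[0,0,0.0007,0,0]])

```text
clock: 14.0
ee_pos: [0.5721, 0.2371, 0.1206]
orientation: [3.141, 0.001, -3.098]
wrist_force: [-8.2, -1.2, 24.4]
opening: 0.0125
gripper_force: 73.1
```

```bash
python3 - <<'E'
from h import *
w=arm.grab_frame("wrist")[:260,150:490,::-1];s=arm.grab_frame("scene")[140:250,330:460,::-1]
w=cv2.resize(w,(392,300));s=cv2.resize(s,(390,300),interpolation=cv2.INTER_CUBIC)
cv2.imwrite("pics/e.png",np.hstack([w,s]));o=arm.get_obs();print(o["wrist_force"],o["moment"],o["ee_pos"],abs(o["dq"]).max())
E
```

```text
[-8.19925394 -1.62141976 25.29128176] [-0.462288    1.20538926 -0.07817616] [0.57218748 0.23705683 0.12061677] 0.001947973289529481
```

View pics/e.png

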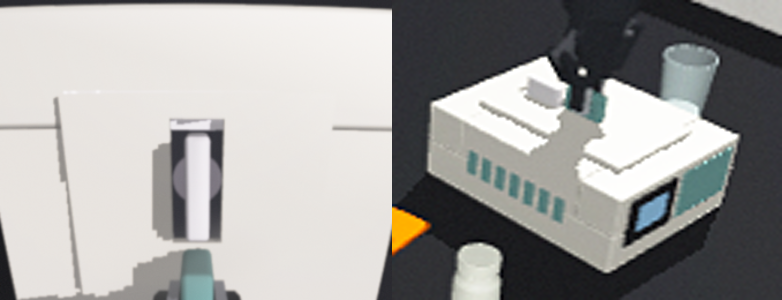

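The cover lies flat and square on the frame and the wing stands through the slot, at left crop (198,185). The press force is about 25 N and everything is at rest.

```bash
python3 -c "
from bench import arm
print(arm.close_job())"
```

```text
the job is handed in; nothing more can be done
None
```

I handed the job in at about 14 s: the wing is lined up, and the cover is on the bay, pressed down with about 25 N and still gripped. The last picture shows it flush and square, but the hand-in call gave no verdict.

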